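# Drive a tappet out of its sleeve

### The job

A bucket tappet has lodged inside the sleeve of the bench fixture. Take the longer of the two square steel drifts, push it through the sleeve from the end away from the catch tray so that the tappet drops out of the other end into the tray, then draw the drift back out and lay it flat on the bench. Leave the short drift where it is.

Things in the scene. Friction and masses are not known exactly. Their poses are not given: they have to be found in the camera images.
- fixture: Fixed bench fixture: a round steel sleeve held level on two dark saddles over a grey base plate 96 mm wide, a dark open catch tray at one end. Origin on the bench under the sleeve's middle; x runs along the sleeve from the open entry end to the tray, z up. The sleeve is 64 mm long, 47 mm outside and 38 mm inside diameter, axis 65 mm and top 89 mm above the bench.
- sleeve_entry (a point): Centre of the sleeve's open entry end (the end without tray), on its axis, 65 mm above the bench; same axes as the fixture. The base plate, 10 mm thick with bolt heads to 15 mm, reaches 22 mm out before it; else the space before it is clear.
- sleeve_exit (a point): Centre of the sleeve's open exit end, on its axis, 65 mm above the bench and 64 mm from the entry, over the near edge of the catch tray; same axes as the fixture. The tray is fixed to the fixture: 108 mm long from here on, 110 mm wide, walls 4 mm, rim 34 mm and rubber floor 8 mm above the bench.
- stuck_tappet_centre (a point): Centre of the tappet in the sleeve: a plain grey steel bucket, 34 mm diameter and 26 mm long, about 0.12 kg, lying with its axis (z) along the sleeve. It stays by friction and slides at about one newton.
- long_drift_mid (a point): Centre of the long drift: a plain steel bar 14 x 14 mm square and 200 mm long along its x axis, both ends turned round for the last 8 mm and alike, about 0.2 kg, lying flat on the bench (centre 7 mm up). Held at the middle it reaches 100 mm either way.
- short_drift_mid (a point): Centre of the short drift, a bystander: the same steel bar but 110 mm long, lying flat; the two drifts change places from start to start.
Not all that is in view belongs to the job. Leave any yellow look-alike of the part that bears long_drift_mid alone.

How it is judged (in metres and radians):
On the way, in this order (a step that is already met when the one before it is completed fails the run):
1. the long drift is in the sleeve from its entry end and pushes on the tappet (contact force between long_drift and stuck_tappet above 0.1 N and angle between the x axis of long_drift_mid and the x axis of fixture, either way round below 0.25 rad and x of long_drift_mid in the frame of fixture between -0.131 and 0 m).
2. the tappet has dropped out of the far end into the tray while the drift is still in the sleeve (x of stuck_tappet_centre in the frame of fixture above 0.034 m and z of stuck_tappet_centre in the frame of fixture below 0.036 m and angle between the x axis of long_drift_mid and the x axis of fixture, either way round below 0.25 rad and x of long_drift_mid in the frame of fixture between -0.131 and 0.05 m), for 0.1 s.
At the end, for the whole second after the job is handed in: The tappet lies in the catch tray (inside its walls, its centre less than 36 mm above the bench) and the long drift lies flat and still on the bench, out of the sleeve (its middle less than 14 mm above the bench) (x of stuck_tappet_centre in the frame of fixture between 0.034 and 0.134 m and y of stuck_tappet_centre in the frame of fixture between -0.051 and 0.051 m and height (world z) of stuck_tappet_centre below 0.036 m and height (world z) of long_drift_mid between 0 and 0.014 m and linear speed of long_drift below 0.03 m/s); the robot touches nothing.
It fails at once if the short drift is moved more than 30 mm (distance of short_drift_mid from where it was at the start of the episode above 0.03 m).
It also fails if it takes over 45 s, if anything falls off the work surface, if the arm or the gripper's body presses on something with over 40 N, if the wrist force passes 120 N, or if a joint passes its speed limit or range.

### The arm

A 6-joint arm with a two-finger parallel gripper is mounted at the origin on a cart in front of the work surface, level with it; the furniture and walls round the work are solid. World frame = base frame: x ahead of the robot, y to its left, z up, the work surface at z = 0. Lengths are in m, angles in degrees, forces in N, time in s.
With the tool pointing down it reaches from about 0.25 to 0.725 m from the base axis. Payload 9.7 kg.
Tool frame: the origin (TCP) lies between the finger pads; the fingertips stand 17 mm ahead of it and the grasp point (between the pads) lies 2 mm behind it; z points along the fingers, y is the direction in which the jaws open and shut (so a half turn about z gives the same grasp; the last joint's range is limited). The gripper opens to 85 mm and grips with 20 to 120 N. Pads are 22 mm wide; open, the fingers measure 114 mm over their backs; the gripper's body (76 mm by 85 mm) begins 54 mm behind the grasp point. The pads swing forward as they close: fully open they stand 13 mm farther back than shut.
Start: joints at [-71.562, 4.979, 10.078, 95.1, 0, 90], TCP at [0.174, -0.522, 0.248] pointing down, gripper open.
Joint ranges: [-179.16, 179.16], [-48.56, 103.87], [-65.8, 70.77], [-126.05, 130.52], [-82.76, 87.17], [-180, 180]. Speed limits (degrees/s): [127.2, 127.2, 147.25, 180, 180, 180].

### API

Orientations are given as [roll, pitch, yaw] about the fixed x, y, z axes, in that order (R = Rz(yaw) Ry(pitch) Rx(roll)).
In Python, from workcell import monitor, cams, order gives the robot as it stands. The module is installed in compiled form; this text tells all that it offers.
- The arm moves only by the shell command python3 -m handwheel 'ROWS' [OPENING] [FORCE]. ROWS is JSON, a list of rows, each a list of 6 numbers: the shift along the tool's x, y, z in m, then the turn, a rotation vector about the tool's x, y, z in degrees. In form: [[tx, ty, tz, wx, wy, wz], ...]. A call has exactly 8 rows; each row shifts and turns the commanded pose from where the row before left it, along the tool's axes as they then stand; what a row does not reach is not made up. A row lasts 1/12 s, in which the tool goes at most 41.7 mm and 7.16 degrees, less where a joint would pass 70% of its speed; a pose out of reach is approached as far as the arm can. A call is refused whole if a number of a shift passes 0.0417 or a number of a turn 7.16, either way. A call with a gripper value outside its range is refused whole. OPENING is the opening, from -1 (shut) to 1 (fully open), set as the call begins (- or left out, the last holds). The fingers move at their own pace and stop on an object; FORCE is the grip in N (left out, the last holds). Time passes only in rows, so rows that do not move let the fingers close, or fill a call up. It gives the time, the measured TCP pose, the force and the opening at its end, in the units of the state.
- monitor.get_obs(): the state, without advancing time (a new reading comes with each control period).
- cams.camera(name): name is "side" or "top" or "wrist"; returns a dict with "img" (480x640x3 uint8, red, green, blue), "depth" (480x640 float32, m along the optical axis (not along the pixel's ray), 0 where there is no reading), "fx", "fy", "cx", "cy" (pixels), "rvec" (rotation vector, rad) and "tvec" (3), from world to camera coordinates, as OpenCV has them; the wrist camera has in their place "tool_from_camera" (4x4, takes a point from camera to tool coordinates, whose origin is the TCP and whose axes are the flange's). Camera axes: x right, y down, z forward; pixel columns grow to the right and rows downward; lengths in m; the calibration is good to about 2 mm. A picture is of the moment at which its call begins: read the wrist's pose just before it.
- order.job_done(): hands the job in, once; it reports no verdict.
The state is a dict: "time": time; "q": joint angles; "qd": joint speeds; "joint_efforts": joint torques, N m; "ee_pos": TCP position; "tcp_rot": TCP orientation; "wrist_force": force on the tool from outside, world axes, zero at the start; "torque": the same for the moment, N m; "opening": finger opening in m.
Only numpy, scipy, OpenCV 4.12 (cv2) and the standard library are available. Lean on these libraries where they do the work, as an engineer would, in place of code of your own. Each camera call takes 0.05 s, during which the arm holds its last target. There are 200 camera calls.

## Working session

There is one attempt and no reset: what is moved stays moved. The work goes in short steps, Python scripts to look and compute and a shell command to move; the robot and the scene stay as the last step left them, time stands still between calls to the robot, and variables do not carry over. Pictures are saved under pics/ and viewed, about 8 in all and at most 12, crops included, and the job is handed in when it is done.

```bash
mkdir -p pics; cat > h.py <<'E'
import numpy as np, cv2
from scipy.spatial.transform import Rotation as R
from workcell import monitor, cams, order
def cam(n):
    o=monitor.get_obs(); c=cams.camera(n)
    if n=="wrist":
        T=np.eye(4); T[:3,:3]=R.from_euler('xyz',o['tcp_rot'],degrees=True).as_matrix(); T[:3,3]=o['ee_pos']
        c['W']=T@c['tool_from_camera']
    else:
        M=np.eye(4); M[:3,:3]=cv2.Rodrigues(np.array(c['rvec'],float))[0]; M[:3,3]=np.ravel(c['tvec']); c['W']=np.linalg.inv(M)
    return c
def cloud(c):
    v,u=np.mgrid[:480,:640]; d=c['depth']
    P=np.stack([(u-c['cx'])/c['fx']*d,(v-c['cy'])/c['fy']*d,d],-1)
    P=P@c['W'][:3,:3].T+c['W'][:3,3]; P[d==0]=np.nan; return P
def save(n,img): cv2.imwrite(f'pics/{n}.png',img[...,::-1])
E
python3 - <<'E'
from h import *
o=monitor.get_obs(); print(o)
for n in("top","side"):
    c=cam(n); save(n+'0',c['img']); np.savez(n+'0.npz',P=cloud(c),img=c['img'],W=c['W'])
    print(n,c['fx'],c['W'].round(3))
E
```

```text
{'time': 0.0, 'q': array([-7.15635331e+01,  5.01191589e+00,  1.00336954e+01,  9.51007503e+01,
        2.15750483e-03,  8.99990283e+01]), 'qd': array([-0.04457169,  0.04841316,  0.07826451,  0.04517728,  0.1181343 ,
       -0.03324273]), 'joint_efforts': array([-4.04311795e-04, -5.20390284e+01,  4.64799392e+01,  1.63260510e-02,
       -1.04722099e-04,  2.57082070e-05]), 'ee_pos': array([ 0.17387956, -0.52156071,  0.24756844]), 'tcp_rot': array([-1.79921029e+02, -2.15884208e-03,  1.84374356e+01]), 'wrist_force': array([-0.08870112,  0.17507071, -0.39277017]), 'torque': array([0.01357042, 0.02780592, 0.0038618 ]), 'opening': 0.08529525461223376}
top 494.43455621787234 [[-0.028 -0.993  0.119  0.406]
 [-0.999  0.031  0.024  0.027]
 [-0.027 -0.118 -0.993  1.126]
 [ 0.     0.     0.     1.   ]]
side 452.63706880265386 [[-0.999  0.031 -0.019  0.587]
 [ 0.03   0.426 -0.904  1.031]
 [-0.02  -0.904 -0.426  0.546]
 [ 0.     0.     0.     1.   ]]
```

View pics/top0.png

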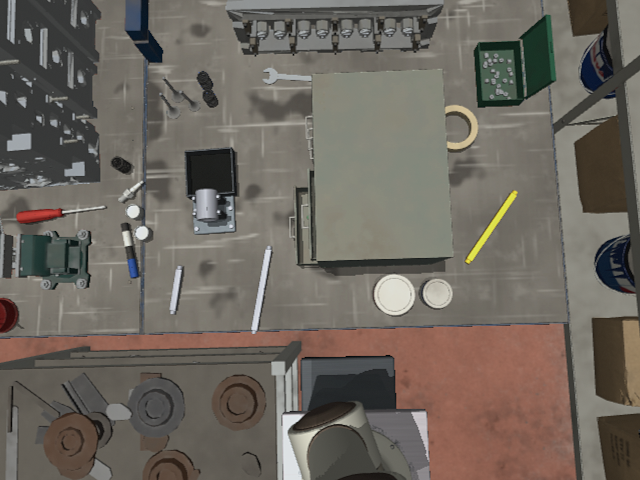

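View pics/side0.png

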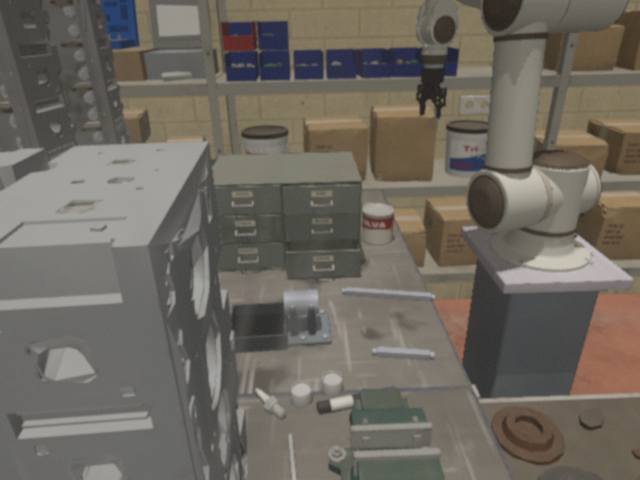

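The top view shows two bright bars, long at px (262,288) and short at (176,290), plus a yellow look-alike at (492,228). The fixture is at (212,190), with its tray pointing up in the picture (+x) and its entry facing the robot. By length and colour I choose (262,288), and I'll check that with measurements and a crop.

```bash
python3 - <<'E'
from h import *
D=np.load('top0.npz'); P=D['P']; I=D['img']
def bar(u0,u1,v0,v1):
    p=P[v0:v1,u0:u1].reshape(-1,3); g=I[v0:v1,u0:u1].reshape(-1,3).mean(1)
    m=(g>150)&(p[:,2]>-.01)&(p[:,2]<.03); q=p[m]
    r=cv2.minAreaRect((q[:,:2]*1000).astype(np.float32)); b=cv2.fitLine((q[:,:2]).astype(np.float32),cv2.DIST_L2,0,.01,.01).ravel()
    print(len(q),np.round(r,1) if 0 else r,'yaw',np.degrees(np.arctan(b[1]/b[0])),'z',np.median(q[:,2]))
bar(245,282,235,336); bar(160,192,255,322)
# fixture
p=P[140:240,175:250].reshape(-1,3)
print('bench z',np.nanmedian(P[240:260,190:240,2]))
for lo,hi in((.05,.1),(.025,.04),(.084,.1)):
    q=p[(p[:,2]>lo)&(p[:,2]<hi)]; print(lo,len(q),cv2.minAreaRect((q[:,:2]*1000).astype(np.float32)),q.max(0))
q=p[(p[:,2]>.075)&(p[:,2]<.1)]; b=cv2.fitLine(q[:,:2].astype(np.float32),cv2.DIST_L2,0,.01,.01).ravel();print(b)
S=np.load('side0.npz'); p=S['P'][270:350,220:345].reshape(-1,3)
q=p[(p[:,2]>.05)&(p[:,2]<.1)]; print('side',len(q),cv2.minAreaRect((q[:,:2]*1000).astype(np.float32)),q.max(0))
a=cv2.resize(I[130:340,150:290],None,fx=2.8,fy=2.8,interpolation=cv2.INTER_CUBIC); save('crop1',a)
E
```

```text
520 ((439.2087707519531, 199.9765625), (222.21507263183594, 56.76023483276367), 3.79856014251709) yaw -7.868796 z 0.013672780626954761
260 ((426.9029541015625, 379.8192138671875), (39.6312255859375, 106.91134643554688), 82.65135192871094) yaw -8.668167 z 0.013460010252199228
bench z -0.0002464007186925299
0.05 763 ((609.0684814453125, 308.02581787109375), (64.6090316772461, 63.3797492980957), 2.252347946166992) [0.64202077 0.34013378 0.09265048]
0.025 425 ((665.9978637695312, 310.5172424316406), (162.78758239746094, 111.18409729003906), 3.1011669635772705) [0.7497336  0.36925013 0.03960541]
0.084 340 ((608.94091796875, 307.83319091796875), (64.27769470214844, 34.79640197753906), 0.04533808305859566) [0.64107482 0.32524862 0.09265048]
[ 0.9999947  -0.00325878  0.6085124   0.30595753]
side 897 ((611.1103515625, 311.2635192871094), (63.86371994018555, 62.53701400756836), 2.9776196479797363) [0.6431993  0.34228469 0.08958399]
```

View pics/crop1.png

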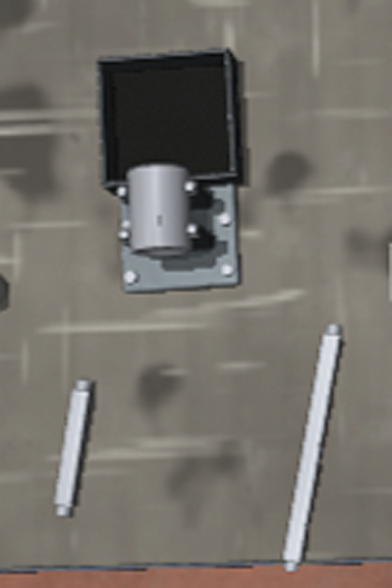

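Crop: the long steel drift runs from (333,330) to (291,567) and is clearly longer than the short one at (73,447). The sleeve entry is at the bottom of the tube, about (163,250), facing the robot. Next I move above the long drift.

```bash
python3 -m handwheel '[[0.0193,-0.0243,0,0,0,0],[0.0193,-0.0243,0,0,0,0],[0.0193,-0.0243,0,0,0,0],[0.0193,-0.0243,0,0,0,0],[0.0193,-0.0243,0,0,0,0],[0.0193,-0.0243,0,0,0,0],[0.0193,-0.0243,0,0,0,0],[0.0193,-0.0243,0,0,0,0]]' 1
python3 -m handwheel '[[0.0193,-0.0243,0,0,0,0],[0.0193,-0.0243,0,0,0,0],[0.0193,-0.0243,0,0,0,0],[0.0193,-0.0243,0,0,0,0],[0.0193,-0.0243,0,0,0,0],[0.0193,-0.0243,0,0,0,0],[0.0193,-0.0243,0,0,0,0],[0.0193,-0.0243,0,0,0,0]]'
python3 -m handwheel '[[0.0193,-0.0243,0,0,0,0],[0.0193,-0.0243,0,0,0,0],[0.0193,-0.0243,0,0,0,0],[0.0193,-0.0243,0,0,0,0],[0.0193,-0.0243,0,0,0,0],[0.0193,-0.0243,0,0,0,0],[0.0193,-0.0243,0,0,0,0],[0.0193,-0.0243,0,0,0,0]]'
python3 -m handwheel '[[0,0,0,0,0,3.3],[0,0,0,0,0,3.3],[0,0,0,0,0,3.3],[0,0,0,0,0,3.3],[0,0,0,0,0,3.3],[0,0,0,0,0,3.3],[0,0,0,0,0,3.3],[0,0,0,0,0,3.2]]'
cat >> h.py <<'E'
def bar(c,box,zlo=-.01,zhi=.03,thr=150):
    u0,u1,v0,v1=box; P=cloud(c)[v0:v1,u0:u1]; g=c['img'][v0:v1,u0:u1].min(2)
    m=((g>thr)&(P[...,2]>zlo)&(P[...,2]<zhi)).astype(np.uint8)
    n,L,s,_=cv2.connectedComponentsWithStats(m); k=1+s[1:,4].argmax(); q=P[L==k]
    d=cv2.fitLine(q[:,:2].astype(np.float32),cv2.DIST_HUBER,0,.01,.01).ravel()
    t=(q[:,:2]-d[2:])@d[:2]; print('bar',len(q),'mid',d[2:]+d[:2]*(t.min()+t.max())/2,'len',np.ptp(t),'yaw',np.degrees(np.arctan(d[1]/d[0])),'z',np.median(q[:,2]))
E
python3 - <<'E'
from h import *
c=cam('wrist'); save('w1',c['img']); c2=cam('top'); save('top1',c2['img']); bar(c2,(245,285,235,340))
o=monitor.get_obs(); print(o['time'],o['q'].round(1))
E
```

```text
time: 0.77
ee_pos: [0.259, -0.287, 0.2481]
tcp_rot: [-180.0, 0.0, 18.4]
wrist_force: [0.7, 0.3, -0.2]
opening: 0.0851
time: 1.43
ee_pos: [0.344, -0.0537, 0.2482]
tcp_rot: [180.0, -0.0, 18.4]
wrist_force: [0.5, -0.1, -0.5]
opening: 0.0857
time: 2.1
ee_pos: [0.4349, 0.1626, 0.2481]
tcp_rot: [-179.2, 0.0, 20.1]
wrist_force: [-0.5, -0.2, 0.8]
opening: 0.0853
time: 2.77
ee_pos: [0.4552, 0.0434, 0.2481]
tcp_rot: [-174.3, 1.4, 2.2]
wrist_force: [-0.6, -0.1, 0.1]
opening: 0.0852
bar 439 mid [0.42382398 0.1985557 ] len 0.19730865076643153 yaw -10.920652 z 0.014000774654974402
2.8667 [  2.   -6.4  -1.4  96.5   5.7 179.9]
```

View pics/w1.png

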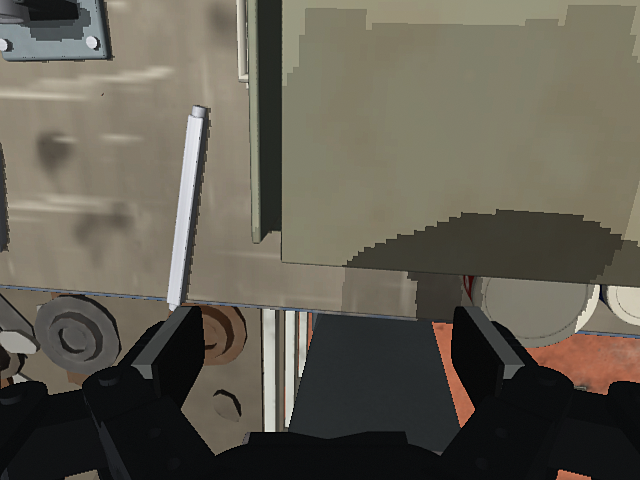

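The last joint hit its stop at 180°, so I'll use the half-turn equivalent instead. The wrist view shows the drift at (187,205), left of centre.

```bash
for i in 1 2 3; do python3 -m handwheel '[[0,0,0,0,0,-6.95],[0,0,0,0,0,-6.95],[0,0,0,0,0,-6.95],[0,0,0,0,0,-6.95],[0,0,0,0,0,-6.95],[0,0,0,0,0,-6.95],[0,0,0,0,0,-6.95],[0,0,0,0,0,-6.95]]'; done
python3 - <<'E'
from h import *
o=monitor.get_obs(); A=R.from_euler('xyz',o['tcp_rot'],degrees=True); B=R.from_euler('xyz',[180,0,169],degrees=True)
print(o['q'].round(1),(A.inv()*B).as_rotvec(degrees=True), B.inv().apply(np.array([.42,.19,.25])-o['ee_pos']))
E
```

```text
time: 3.53
ee_pos: [0.4551, 0.0449, 0.2482]
tcp_rot: [-175.6, -3.9, 58.1]
wrist_force: [0.4, 1.7, 0.9]
opening: 0.0853
time: 4.2
ee_pos: [0.4551, 0.0449, 0.2482]
tcp_rot: [179.2, -5.8, 113.9]
wrist_force: [0.2, -0.1, 0.1]
opening: 0.0855
time: 4.87
ee_pos: [0.4551, 0.0449, 0.2482]
tcp_rot: [174.8, -2.6, 169.6]
wrist_force: [0.5, 0.3, 0.0]
opening: 0.0851
[ 2.3 -6.4 -1.4 96.5  5.7 12.8] [ 5.19062804 -2.66190329  0.44858352] [ 0.06219196  0.13575315 -0.00179854]
```

```bash
python3 -m handwheel '[[0,0,0,5.2,-2.66,0.4],[0.0104,0.0226,0,0,0,0],[0.0104,0.0226,0,0,0,0],[0.0104,0.0226,0,0,0,0],[0.0104,0.0226,0,0,0,0],[0.0104,0.0226,0,0,0,0],[0.0104,0.0226,0,0,0,0],[0,0,0,0,0,0]]'
python3 - <<'E'
from h import *
c=cam('wrist'); save('w2',c['img']); np.savez('w2.npz',P=cloud(c),img=c['img'])
o=monitor.get_obs(); print(o['time'],o['q'].round(1),o['ee_pos'],o['tcp_rot'])
bar(c,(0,640,0,480))
E
```

```text
time: 5.53
ee_pos: [0.4197, 0.193, 0.248]
tcp_rot: [180.0, -0.1, 168.9]
wrist_force: [-0.5, -0.5, -0.8]
opening: 0.0854
5.5833 [24.5 -7.  -1.8 95.3  0.  35.6] [0.42004445 0.19151944 0.24807079] [-1.79973703e+02 -4.34877300e-02  1.68869435e+02]
bar 1756 mid [0.42936572 0.39392878] len 0.1091588403604655 yaw -8.721563 z 0.01381820419459015
```

View pics/w2.png

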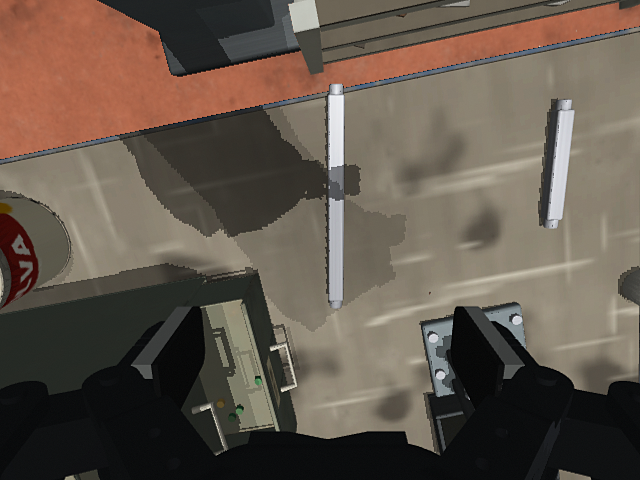

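The wrist view has the long drift at (336,95–305), nearly aligned with the image's vertical. The short drift is at (557,163), the fixture base at (470,340), and the gripper's shadow crosses the long drift.

```bash
python3 - <<'E'
from h import *
D=np.load('w2.npz'); P=D['P'][80:312,318:356]; m=(P[...,2]>.009)&(P[...,2]<.022); q=P[m]
d=cv2.fitLine(q[:,:2].astype(np.float32),cv2.DIST_HUBER,0,.01,.01).ravel(); t=(q[:,:2]-d[2:])@d[:2]
mid=d[2:]+d[:2]*(t.min()+t.max())/2; print(len(q),mid,np.ptp(t),np.degrees(np.arctan(d[1]/d[0])),np.median(q[:,2]))
o=monitor.get_obs(); A=R.from_euler('xyz',o['tcp_rot'],degrees=True)
y=np.degrees(np.arctan(d[1]/d[0])); u=np.array([np.cos(np.radians(y)),np.sin(np.radians(y))])
g=mid-.022*u; print('grasp',g,A.inv().apply(np.r_[g,.013]-o['ee_pos']))
E
```

```text
3557 [0.4244045  0.19994887] 0.19934112958381628 -10.945153 0.013783263927633072
grasp [0.40280469 0.20412599] [0.01917069 0.00914926 0.23508124]
```

```bash
python3 -m handwheel '[[0.0095,0.0045,0.01,0,0,0],[0.0095,0.0045,0.02,0,0,0],[0,0,0.04,0,0,0],[0,0,0.04,0,0,0],[0,0,0.04,0,0,0],[0,0,0.035,0,0,0],[0,0,0.025,0,0,0],[0,0,0.01,0,0,0]]' 
python3 -m handwheel '[[0,0,0.004,0,0,0],[0,0,0.004,0,0,0],[0,0,0,0,0,0],[0,0,0,0,0,0],[0,0,0,0,0,0],[0,0,0,0,0,0],[0,0,0,0,0,0],[0,0,0,0,0,0]]'
python3 -m handwheel '[[0,0,0,0,0,0],[0,0,0,0,0,0],[0,0,0,0,0,0],[0,0,0,0,0,0],[0,0,0,0,0,0],[0,0,0,0,0,0],[0,0,0,0,0,0],[0,0,0,0,0,0]]' -1 70
python3 -m handwheel '[[0,0,0,0,0,0],[0,0,0,0,0,0],[0,0,0,0,0,0],[0,0,0,0,0,0],[0,0,-0.01,0,0,0],[0,0,-0.02,0,0,0],[0,0,-0.02,0,0,0],[0,0,-0.01,0,0,0]]'
```

```text
time: 6.25
ee_pos: [0.4019, 0.2006, 0.0245]
tcp_rot: [-179.8, -0.2, 168.6]
wrist_force: [-0.3, -0.2, -0.2]
opening: 0.0853
time: 6.92
ee_pos: [0.4041, 0.2021, 0.0208]
tcp_rot: [180.0, 0.0, 168.6]
wrist_force: [-1.0, -0.1, 0.6]
opening: 0.0857
time: 7.58
ee_pos: [0.404, 0.2021, 0.0207]
tcp_rot: [180.0, -0.0, 168.6]
wrist_force: [-1.3, -0.7, 4.5]
opening: 0.0118
time: 8.25
ee_pos: [0.4044, 0.2022, 0.0826]
tcp_rot: [180.0, 0.1, 168.6]
wrist_force: [-0.4, 0.4, -1.3]
opening: 0.0117
```

```bash
python3 -m handwheel '[[-0.0028,0.0176,0,0,0,0],[-0.0028,0.0176,0,0,0,0],[-0.0028,0.0176,0,0,0,0],[-0.0028,0.0176,0,0,0,0],[-0.0028,0.0176,0,0,0,0],[-0.0025,0.0173,0,0,0,0],[0,0,0,0,0,-6.9],[0,0,0,0,0,-6.9]]'
python3 -m handwheel '[[0,0,0.004,0,0,0],[0,0,0,0,0,0],[0,0,0,0,0,0],[0,0,0,0,0,0],[0,0,0,0,0,0],[0,0,0,0,0,0],[0,0,0,0,0,0],[0,0,0,0,0,0]]'
cat > m.py <<'E'
from h import *
from scipy.optimize import least_squares
import sys
o=monitor.get_obs(); print(o['ee_pos'],o['tcp_rot'],o['time'])
for n in('top','side'):
    c=cam(n); P=cloud(c); save(n+sys.argv[1],c['img']); p=P.reshape(-1,3); p=p[~np.isnan(p[:,0])]
    s=p[(p[:,0]>.574)&(p[:,0]<.648)&(abs(p[:,1]-.309)<.03)&(p[:,2]>.07)&(p[:,2]<.1)]
    f=lambda a:np.hypot((s[:,1]-a[0])*np.cos(a[1])-(s[:,0]-.61)*np.sin(a[1]),s[:,2]-a[2])-.0235
    r=least_squares(f,[.309,0.04,.065],loss='soft_l1',f_scale=.001); print(n,'sleeve',len(s),'y',r.x[0],'yaw',np.degrees(r.x[1]),'z',r.x[2],'x',np.percentile(s[:,0],[1,99]))
    b=p[(p[:,0]<.572)&(p[:,0]>o['ee_pos'][0]+.025)&(abs(p[:,1]-o['ee_pos'][1])<.04)&(p[:,2]>.04)&(p[:,2]<.1)]
    if len(b)>20:
        d=cv2.fitLine(b.astype(np.float32),cv2.DIST_HUBER,0,.01,.01).ravel(); d[:3]*=np.sign(d[0])
        print(' drift',len(b),'x',b[:,0].min(),b[:,0].max(),'p',d[3:],'yaw',np.degrees(np.arctan2(d[1],d[0])),'pitch up',np.degrees(np.arcsin(d[2])),'ztop',b[:,2].max(),'y',np.percentile(b[:,1],[3,97]))
E
python3 m.py 2
```

```text
time: 8.92
ee_pos: [0.4408, 0.3026, 0.0797]
tcp_rot: [-180.0, -0.1, -177.2]
wrist_force: [-0.8, 0.0, -2.4]
opening: 0.012
time: 9.58
ee_pos: [0.4409, 0.3019, 0.0764]
tcp_rot: [-180.0, -0.0, -177.6]
wrist_force: [0.1, -0.1, -1.2]
opening: 0.0121
[0.4409478  0.30193224 0.07644758] [-1.79994779e+02 -1.19574743e-02 -1.77610738e+02] 9.5833
top sleeve 655 y 0.30841160819314645 yaw 2.3345708401277188 z 0.06461148665680068 x [0.57737734 0.64078752]
 drift 309 x 0.46660970577739774 0.5609487805115927 p [0.51305556 0.30372652 0.06804622] yaw 3.3592534 pitch up 0.23782739 ztop 0.07532102595247969 y [0.2968795  0.31187001]
side sleeve 591 y 0.3087380863102829 yaw 2.096450479739005 z 0.06401686265952035 x [0.57967659 0.64155824]
 drift 464 x 0.4660250772455788 0.5626781590579071 p [0.513084   0.30972704 0.06478012] yaw 2.5660293 pitch up -0.29812217 ztop 0.07137169590090553 y [0.29968405 0.31498231]
```

View pics/side2.png

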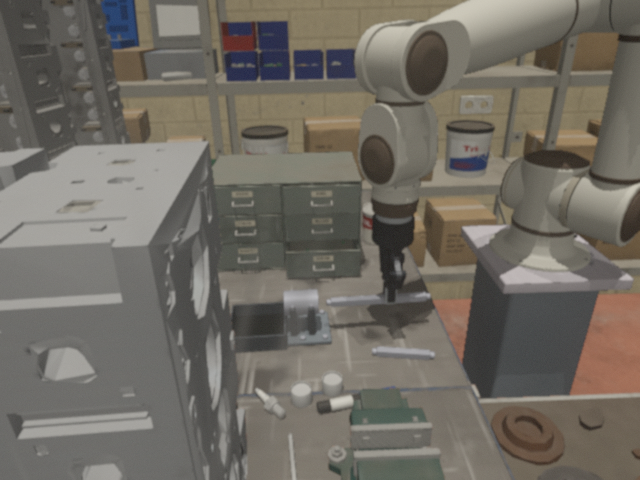

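The side view shows the drift held level at (380,298), in line with the sleeve at (300,300), with about 15 mm to the entry. Measured y and z offsets are under 3 mm. Pushing slowly.

```bash
python3 -m handwheel '[[-0.008,0,0,0,0,0],[-0.008,0,0,0,0,0],[-0.007,0,0,0,0,0],[-0.006,0,0,0,0,0],[-0.006,0,0,0,0,0],[-0.006,0,0,0,0,0],[-0.006,0,0,0,0,0],[-0.006,0,0,0,0,0]]'
python3 -m handwheel '[[-0.006,0,0,0,0,0],[-0.006,0,0,0,0,0],[-0.006,0,0,0,0,0],[-0.006,0,0,0,0,0],[-0.005,0,0,0,0,0],[0,0,0,0,0,0],[0,0,0,0,0,0],[0,0,0,0,0,0]]'
python3 m.py 3; python3 - <<'E'
import cv2
a=cv2.imread('pics/top3.png')[130:300,150:290]; b=cv2.imread('pics/side3.png')[260:360,220:440]
a=cv2.resize(a,None,fx=2.5,fy=2.5); b=cv2.resize(b,None,fx=2,fy=4.25)[:425]
cv2.imwrite('pics/c3.png',cv2.hconcat([a,b]))
E
```

```text
time: 10.35
ee_pos: [0.4943, 0.3041, 0.0762]
tcp_rot: [-180.0, -0.0, -177.6]
wrist_force: [-0.0, 0.6, -2.2]
opening: 0.012
time: 11.02
ee_pos: [0.5227, 0.3054, 0.0762]
tcp_rot: [-180.0, -0.0, -177.6]
wrist_force: [-1.5, 0.1, -2.3]
opening: 0.0122
[0.52267171 0.30536262 0.07618881] [-1.79980288e+02 -4.10888525e-02 -1.77584225e+02] 11.0167
top sleeve 660 y 0.30841085573596005 yaw 2.1162045006313406 z 0.06468277504202104 x [0.57718472 0.64092506]
 drift 45 x 0.5493401154786572 0.5717537222866943 p [0.5637319  0.30403012 0.06749988] yaw 24.974148 pitch up 4.128454 ztop 0.07546929806595526 y [0.29941154 0.31232253]
side sleeve 586 y 0.30862338238133113 yaw 2.9231983451103263 z 0.06392902880128332 x [0.57944423 0.64174169]
 drift 118 x 0.5476729143606607 0.5718593507763998 p [0.55988073 0.31164682 0.06468689] yaw -0.6645524 pitch up 1.5578693 ztop 0.07069248230061059 y [0.30248225 0.31617658]
```

View pics/c3.png

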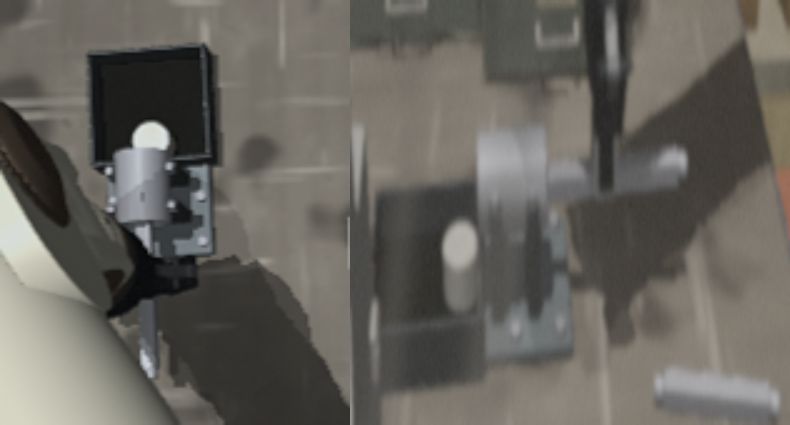

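The drift tip is at the exit, and the tappet has dropped: it stands in the tray at crop positions (150,138) in the top view and (459,243) in the side view. I'll check its position, then withdraw.

```bash
cat > t.py <<'E'
from h import *
for n in('top','side'):
    p=cloud(cam(n)).reshape(-1,3); s=p[(p[:,0]>.645)&(p[:,0]<.74)&(abs(p[:,1]-.312)<.048)&(p[:,2]>.014)&(p[:,2]<.06)]
    print(n,len(s),np.median(s,0),s.min(0),s.max(0))
E
python3 t.py
python3 -m handwheel '[[0.008,0,0,0,0,0],[0.015,0,0,0,0,0],[0.015,0,0,0,0,0],[0.015,0,0,0,0,0],[0.015,0,0,0,0,0],[0.015,0,0,0,0,0],[0.015,0,0,0,0,0],[0.005,0,0,0,0,0]]'
python3 -m handwheel '[[0,-0.012,0,0,0,0],[0,-0.017,0,0,0,0],[0,-0.017,0,0,0,0],[0,-0.017,0,0,0,0],[0,-0.017,0,0,0,0],[0,-0.012,0,0,0,0],[0,-0.006,0,0,0,0],[0,0,0,0,0,0]]'
python3 -m handwheel '[[0,0,0.012,0,0,0],[0,0,0.014,0,0,0],[0,0,0.012,0,0,0],[0,0,0.008,0,0,0],[0,0,0.004,0,0,0],[0,0,0.002,0,0,0],[0,0,0,0,0,0],[0,0,0,0,0,0]]'
```

```text
top 145 [0.66231338 0.30613973 0.03322141] [0.64998746 0.27801375 0.01457428] [0.73983072 0.35833256 0.03989707]
side 311 [0.66296653 0.3179781  0.03113345] [0.64569167 0.26401997 0.01440899] [0.73830759 0.32915815 0.03527175]
time: 11.88
ee_pos: [0.4178, 0.3008, 0.0765]
tcp_rot: [-180.0, -0.1, -177.5]
wrist_force: [0.5, -0.2, -2.2]
opening: 0.0115
time: 12.55
ee_pos: [0.4244, 0.202, 0.0765]
tcp_rot: [-180.0, -0.0, -177.7]
wrist_force: [0.3, 0.4, -1.8]
opening: 0.0118
time: 13.22
ee_pos: [0.4243, 0.2034, 0.0247]
tcp_rot: [180.0, 0.0, -177.6]
wrist_force: [0.7, -0.8, -1.9]
opening: 0.0117
```

```bash
python3 -m handwheel '[[0,0,0.001,0,0,0],[0,0,0.001,0,0,0],[0,0,0.001,0,0,0],[0,0,0.001,0,0,0],[0,0,0,0,0,0],[0,0,0,0,0,0],[0,0,0,0,0,0],[0,0,0,0,0,0]]'
python3 -m handwheel '[[0,0,0,0,0,0],[0,0,0,0,0,0],[0,0,0,0,0,0],[0,0,0,0,0,0],[0,0,0,0,0,0],[0,0,0,0,0,0],[0,0,0,0,0,0],[0,0,0,0,0,0]]' 1
python3 -m handwheel '[[0,0,-0.01,0,0,0],[0,0,-0.02,0,0,0],[0,0,-0.03,0,0,0],[0,0,-0.03,0,0,0],[0,0,-0.03,0,0,0],[0,0,-0.03,0,0,0],[0,0,-0.02,0,0,0],[0,0,0,0,0,0]]'
python3 t.py; python3 - <<'E'
from h import *
c=cam('wrist'); save('w4',c['img']); s=cam('side'); p=cloud(s).reshape(-1,3)
b=p[(p[:,0]<.56)&(p[:,0]>.33)&(abs(p[:,1]-.205)<.03)&(p[:,2]>.009)&(p[:,2]<.03)]
print('drift',len(b),b.min(0),b.max(0)); save('s4',s['img'])
E
```

```text
time: 13.88
ee_pos: [0.4242, 0.2032, 0.0207]
tcp_rot: [-180.0, 0.0, -177.6]
wrist_force: [-1.5, -0.5, 3.0]
opening: 0.0115
time: 14.55
ee_pos: [0.424, 0.2032, 0.0204]
tcp_rot: [-180.0, -0.0, -177.6]
wrist_force: [0.8, 0.8, 0.4]
opening: 0.0851
time: 15.22
ee_pos: [0.4254, 0.2038, 0.1958]
tcp_rot: [179.9, 0.4, -177.6]
wrist_force: [1.2, -0.7, -0.4]
opening: 0.0856
top 149 [0.66210583 0.30623563 0.03324002] [0.64505166 0.27819926 0.01402365] [0.709172   0.34952017 0.03982978]
side 297 [0.66220051 0.31881394 0.03149154] [0.64575364 0.26400218 0.01435464] [0.73982193 0.32795805 0.03555947]
drift 429 [0.34782293 0.1936329  0.00901786] [0.54426474 0.21805542 0.01583421]
```

View pics/s4.png

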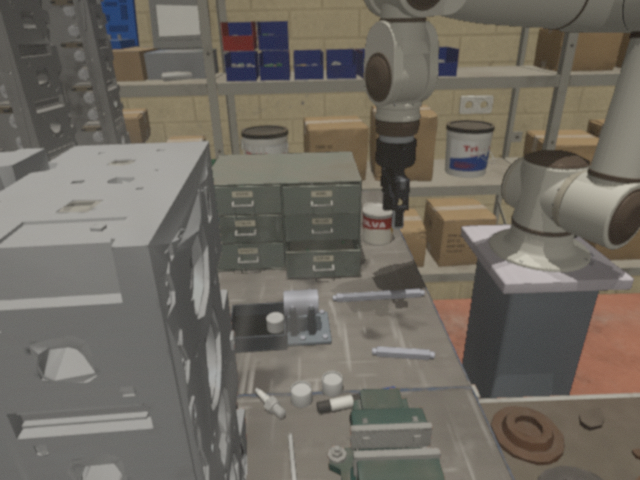

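The side view shows the drift flat on the bench at (378,296), the tappet in the tray at (275,322), the short drift where it was at (403,352), and the gripper clear of everything. Handing in.

```bash
python3 -c "
from workcell import order; print(order.job_done())"
```

```text
the job is handed in; nothing more can be done
None
```

The job is done and handed in at about 15 s of the 45 s allowed. I gripped the long drift about 22 mm behind its middle and pushed it through the sleeve from the entry end. The tappet dropped into the tray while the drift was still in the sleeve. I then drew the drift back out, laid it flat on the bench and lifted the gripper clear.

**Last checks:**
- **Tappet:** it stands in the tray about 0.053 m along the fixture's x axis, with its top about 34 mm above the bench (centre about 21 mm).
- **Long drift:** it lies flat, with its top at about 14–16 mm and x from 0.348 to 0.544 m.
- **Short drift:** in the picture it is where it was at the start; I did not measure it again.
- **Wrist force:** every reading was below 5 N.

**What went wrong or disagreed:**
- **Joint stop:** on the first approach the last joint ran into its 180° stop, so I used the half-turn grasp instead.
- **Gripper opening:** it read about 12 mm on the 14 mm bar, but the grip held throughout.
- **Camera agreement:** the two cameras differed by up to about 4 mm on the drift's height. I did not need to correct for it.

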